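# Fit the knife on the food processor's drive spindle

### The job

Get the food processor ready for chopping: pick up the curved-blade knife, set it upright over the drive spindle in the bowl, turn it until its slot finds the flats and it drops, and see it fully home on its seat. Press only lightly, never forcing it down, wrenching it round or letting it slam. Let go of it there, and leave the other two attachments and the jar where they stand.

Things in the scene. Friction and masses are not known exactly. Their poses are not given: they have to be found in the camera images.
- knife: The food processor's chopping knife, loose, standing upright: grey plastic hub 122 mm tall, two curved steel blades on it (4 to 41 mm above the foot, tips at 63 mm radius), about 0.2 kg. Origin: centre of the underside, z up. Hub round (radius 19 mm at the foot, 15 mm higher up) to 86 mm; above it, from 86 to 122 mm, a flat grip 34 mm along x and 18 mm thick along y
- knife_grip (a point): point on the knife's axis 110 mm above its foot, mid-thickness of the flat grip, 12 mm below its top: a good place to pinch it across y
- knife_foot (a point): centre of the underside of the knife's hub. Here opens a slot 20.5 mm long along the knife's x, 13.6 mm wide along y and 26 mm deep, and above it a bore 12.5 mm wide, closed 80 mm above the foot. The slot is the same after half a turn
- processor: The food processor, fixed: white motor housing 205 mm (x) by 175 mm (y), on it a clear round bowl, inside radius 76 mm, floor 112 mm and rim 204 mm above the table, bowl handle on the +y side. Origin on the table under the spindle's axis, z up. A steel drive spindle stands upright in the middle of the bowl
- seat (a point): top of the grey collar round the foot of the drive spindle, on its axis, 118 mm above the table: the knife's underside rests here when home. Above it the spindle is 18 mm across with two flats 12 mm apart, for 24 mm. The motor stopped anywhere: the direction of the flats is not measured and not tied to any axis given. The motor brake holds it: it does not turn with the knife
- shoulder (a point): on the spindle's axis 24 mm above the seat: the step where the part with flats ends and a thinner round nose (10.5 mm thick) begins. A knife whose slot is not lined up sits here, its foot 24 mm above the seat, kept upright by the nose; lined up within about 0.1 rad it can go down to the seat
- nose (a point): tip of the spindle's round nose, 65 mm above the seat; it tapers to 5 mm thick over its last 6 mm
- paddle: the kneading paddle, loose: the same hub and grip as the knife, but with two straight thick plastic arms. Origin: centre of its underside
- whip_disc: the whipping disc, loose: the same hub and grip, but with a flat round steel disc 110 mm across near the foot. Origin: centre of its underside
- jar: closed white plastic jar, radius 36 mm, 105 mm tall, loose. Origin: centre of its underside
Not all that is in view belongs to the job. What is shaped like the knife but orange or red is not meant.

How it is judged:
On the way, in this order (a step that is already met when the one before it is completed fails the run):
1. the knife stands over the spindle, nose of the spindle in its bore (horizontal distance between knife_foot and seat below 0.008 m and z of knife_foot in the frame of seat below 0.045 m and angle between knife's own z axis and vertical below 0.15 rad).
2. the knife is fully home on its seat (horizontal distance between knife_foot and seat below 0.004 m and z of knife_foot in the frame of seat below 0.003 m and angle between knife's own z axis and vertical below 0.08 rad), for 0.2 s.
At the end, for the whole second after the job is handed in: The knife stands released and still on the seat in the bowl, foot within 3 mm of it in height and 4 mm sideways, upright within 0.08 rad; it was never pressed, twisted or hit against the processor with over 90 N; paddle, disc and jar are within 20 mm of where they stood (all of step 2 and linear speed of knife below 0.02 m/s and angular speed of knife below 0.2 rad/s and contact force between the fingers and knife below 0.1 N); the robot touches nothing.
It fails at once if the knife is pressed, twisted or slammed against the processor with more than 90 N (contact force between knife and processor above 90 N).
It fails at once if the fingers or arm bump the processor with more than 25 N (contact force between any of the fingers, the arm and processor above 25 N).
It fails at once if the paddle, the whipping disc or the jar is shifted by more than 20 mm (distance of any of paddle, whip_disc, jar from where it was at the start of the episode above 0.02 m).
It also fails if it takes over 72 s, if anything falls off the work surface, if the arm or the gripper's body presses on something with over 40 N, if the wrist force passes 120 N, or if a joint passes its speed limit or range.

### The arm

A 7-joint arm with a two-finger parallel gripper is mounted at the origin on the work surface. World frame = base frame: x ahead of the robot, y to its left, z up, the work surface at z = 0. Lengths are in m, angles in rad, forces in N, time in s.
With the tool pointing down it reaches from about 0.4 to 0.85 m from the base axis. Payload 4.5 kg.
Tool frame: the origin (TCP) lies at the very end of the fingers, on their centre line; the grasp point (between the pads) lies 19 mm behind it (tcp_to_grasp is the z of the grasp point in the tool frame, in m); z points along the fingers, y is the line along which they close (so a half turn about z gives the same grasp; the last joint's range is limited). The gripper opens to 88 mm and grips with 3 to 60 N. Pads are 18 mm wide; open, the fingers measure 123 mm over their backs; the gripper's body (75 mm by 187 mm) begins 45 mm behind the grasp point.
Start: joints at [-1.093, 0.689, -0.195, 1.565, 0.157, 0.902, -0.215], TCP at [0.268, 0.564, 0.239] pointing down, gripper open.
Joint ranges: [-3.01, 3.01], [-0.46, 2.08], [-1.47, 1.51], [0.13, 2.56], [-1, 4.14], [0.04, 2.09], [-2.66, 2.66]. Speed limits (rad/s): [2.57, 2.57, 3.14, 3.14, 3.14, 3.14, 3.14].

### API

Orientations are given as a unit quaternion [x, y, z, w].
In Python, from plant import * gives the robot as it stands. The module is installed in compiled form; this text tells all that it offers.
- The arm moves only by the shell command python3 -m jog 'ROWS' [OPENING] [FORCE]. ROWS is JSON, a list that holds one entry, the list of rows, each a list of 6 numbers: the shift along the tool's x, y, z in m, then the turn, a rotation vector about the tool's x, y, z in rad. In form: [[[dx, dy, dz, ax, ay, az], ...]]. A call has 1 to 12 rows; each row shifts and turns the commanded pose from where the row before left it, along the tool's axes as they then stand; what a row does not reach is not made up. A row lasts 1/8 s, in which the tool goes at most 62.5 mm and 10.7 degrees, less where a joint would pass 70% of its speed; a pose out of reach is approached as far as the arm can. A call with a gripper value outside its range is refused whole. OPENING is the finger opening in m, from 0 to 0.0881, set as the call begins (- or left out, the last holds). The fingers move at their own pace and stop on an object; FORCE is the grip in N (left out, the last holds). Time passes only in rows, so rows that do not move let the fingers close. It gives the time, the measured TCP pose, the force, the opening and the grip force at its end, in the units of the state.
- get_state(): the state, without advancing time (a new reading comes with each control period).
- snapshot(name): name is "side" or "top" or "wrist"; returns a dict with "frame" (480x640x3 uint8, red, green, blue), "mtx" (3x3 intrinsics, pixels), "xyz" and "orientation" of the camera in the world; the wrist camera has in their place "mount" (4x4, takes a point from camera to tool coordinates, whose origin is the TCP and whose axes are the flange's). Camera axes: x right, y down, z forward; pixel columns grow to the right and rows downward; lengths in m; the calibration is good to about 2 mm. A picture is of the moment at which its call begins: read the wrist's pose just before it. There is no depth.
- finish_job(): hands the job in; it is judged then, once.
The state is a dict: "clock": time; "q": joint angles; "qd": joint speeds; "joint_torque": joint torques, N m; "tool_pos": TCP position; "eef_rot": TCP orientation; "contact_force": force on the tool from outside, world axes, zero at the start; "moment": the same for the moment, N m; "opening": opening from 0.0 (shut) to 1.0 (fully open); "finger_force": force on a finger pad.
Only numpy, scipy, OpenCV 4.12 (cv2) and the standard library are available. Lean on these libraries where they do the work, as an engineer would, in place of code of your own. Each camera call takes 0.05 s, during which the arm holds its last target. There are 200 camera calls.

## Working session

There is one attempt and no reset: what is moved stays moved. The work goes in short steps, Python scripts to look and compute and a shell command to move; the robot and the scene stay as the last step left them, time stands still between calls to the robot, and variables do not carry over. Pictures are saved under pics/ and viewed, at most 10 in all, crops included, and the job is handed in when it is done.

```bash
mkdir -p pics; cat > h.py <<'E'
from plant import *
import numpy as np, cv2
from scipy.spatial.transform import Rotation as R
def ray(s,uv,st=None):
    if 'mount' in s:
        M=np.array(s['mount']);Rt=R.from_quat(st['eef_rot']).as_matrix()
        Rc=Rt@M[:3,:3];p=Rt@M[:3,3]+np.array(st['tool_pos'])
    else:
        o=np.array(s['orientation']);Rc=R.from_quat(o).as_matrix() if o.size==4 else o;p=np.array(s['xyz'])
    d=Rc@np.linalg.solve(np.array(s['mtx']),[uv[0],uv[1],1.]);return p,d/np.linalg.norm(d)
def onz(s,uv,z,st=None):
    p,d=ray(s,uv,st);return p+d*(z-p[2])/d[2]
def proj(s,X,st=None):
    if 'mount' in s:
        M=np.array(s['mount']);Rt=R.from_quat(st['eef_rot']).as_matrix()
        Rc=Rt@M[:3,:3];p=Rt@M[:3,3]+np.array(st['tool_pos'])
    else:
        o=np.array(s['orientation']);Rc=R.from_quat(o).as_matrix() if o.size==4 else o;p=np.array(s['xyz'])
    c=np.array(s['mtx'])@(Rc.T@(np.array(X)-p));return c[:2]/c[2]
def save(s,n): cv2.imwrite('pics/'+n,s['frame'][:,:,::-1])
E
python3 - <<'E'
from h import *
import pickle
st=get_state();print(st)
d={n:snapshot(n) for n in("top","side","wrist")}
for n in d: print(n,{k:np.round(v,4).tolist() for k,v in d[n].items() if k!='frame'})
pickle.dump((st,d),open('s0.pkl','wb'))
save(d['top'],'top0.png');save(d['side'],'side0.png')
E
```

```text
{'clock': 0.0, 'q': array([-1.09319912,  0.69002212, -0.19450008,  1.56632872,  0.15731442,
        0.90250172, -0.21510447]), 'qd': array([-0.00093308,  0.00085944,  0.00029338, -0.00185907, -0.00098008,
       -0.00143566, -0.00077379]), 'joint_torque': array([-2.17312436e-04, -5.27557504e+01, -1.26670003e+00, -1.53431386e+01,
       -5.26096125e-02,  6.63566592e-03,  1.56446572e-04]), 'tool_pos': array([0.2681417 , 0.56385923, 0.23788997]), 'eef_rot': array([ 2.20044772e-01,  9.75489327e-01, -9.24485478e-04, -1.30967354e-04]), 'contact_force': array([ 0.90411225,  0.30229735, -0.32812773]), 'moment': array([-0.00133835, -0.01940675, -0.00354817]), 'finger_force': 0.0, 'opening': 0.9987648091382416}
top {'mtx': [[467.1468, 0.0, 324.093], [0.0, 467.1468, 243.2725], [0.0, 0.0, 1.0]], 'xyz': [0.363, -0.0286, 1.1311], 'orientation': [-0.6989, 0.7145, -0.0244, 0.0217]}
side {'mtx': [[596.9803, 0.0, 322.0097], [0.0, 596.9803, 240.1858], [0.0, 0.0, 1.0]], 'xyz': [0.2169, -0.8125, 1.0513], 'orientation': [0.9249, -0.1352, 0.0429, -0.3527]}
wrist {'mtx': [[370.4419, 0.0, 322.7001], [0.0, 370.4419, 236.1005], [0.0, 0.0, 1.0]], 'mount': [[0.0002, -0.9667, -0.2558, 0.0643], [1.0, 0.0005, -0.001, 0.0015], [0.0011, -0.2558, 0.9667, -0.1468], [0.0, 0.0, 0.0, 1.0]]}
```

View pics/top0.png

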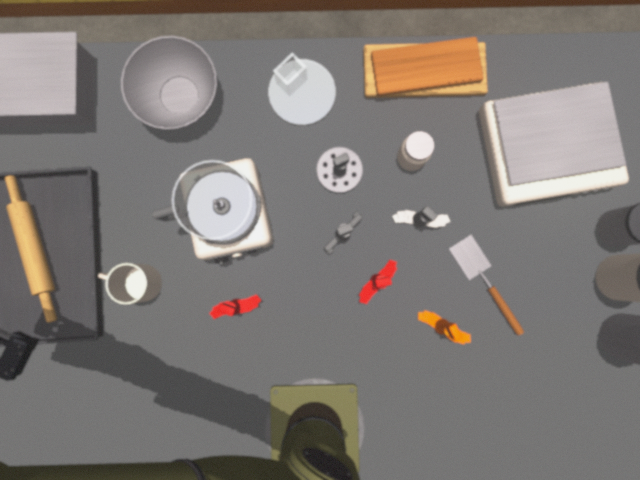

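View pics/side0.png

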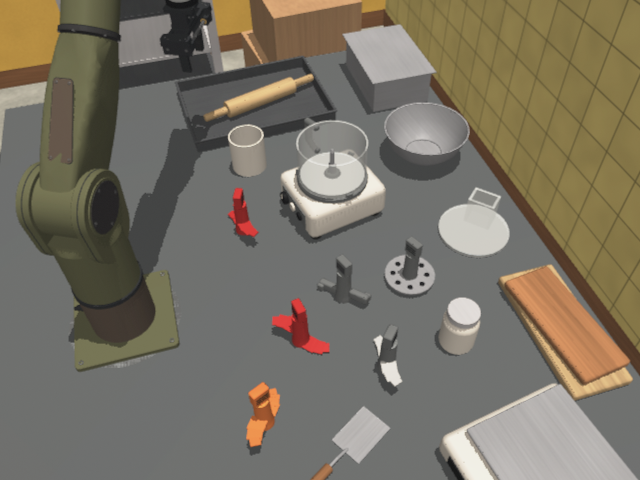

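Top view: the grey-hub knife with pale steel blades is at (421,217), and at (390,350) in the side view. It could be mistaken for the paddle (345,232), disc (340,170), the red knives (236,306) and (380,282), or the orange one (445,328). I choose (421,217). The spindle is at about (221,206). Next is one close crop to check the choice.

```bash
python3 - <<'E'
from h import *
import pickle
st,d=pickle.load(open('s0.pkl','rb'))
t=d['top'];s=d['side']
f=lambda a,x0,y0,w,h,k:cv2.resize(a['frame'][y0:y0+h,x0:x0+w,::-1],None,fx=k,fy=k,interpolation=cv2.INTER_CUBIC)
A=f(t,385,190,75,55,5.3333);B=f(t,165,150,112,82,3.55)
C=f(s,355,310,75,85,5.3333);D=f(s,285,110,100,75,4)
W=np.zeros((600,800,3),np.uint8)
def put(im,x,y):
    h=min(im.shape[0],600-y);w=min(im.shape[1],800-x);W[y:y+h,x:x+w]=im[:h,:w]
put(A,0,0);put(B,0,294);put(C,400,0);put(D[:,:],400,300) if 0 else put(cv2.resize(C,(264,299)),400,0)
W[:300,664:]=0;put(D,400,300)
cv2.imwrite('pics/crop1.png',W)
# blade mask centroid in top (pale steel), axis
g=t['frame'][190:245,385:460].astype(int);m=(g.min(2)>150).astype(np.uint8)
ys,xs=np.nonzero(m);P=np.array([onz(t,(x+385,y+190),.0225) for x,y in zip(xs,ys)])
print(len(xs),xs.mean()+385,ys.mean()+190,'blade centroid',P.mean(0))
w,v=np.linalg.eigh(np.cov(P[:,:2].T));print('axis',np.degrees(np.arctan2(v[1,1],v[0,1])))
for uv in((428,214),):print('grip top',onz(t,uv,.122))
print('spindle',onz(t,(221,206),.183))
for n,uv in(('knife',(392,329)),):print(n,onz(s,uv,.122))
print('sp side',onz(s,(332,152),.183))
E
```

```text
514 421.420233463035 218.50778210116732 blade centroid [ 0.48942325 -0.26731168  0.0225    ]
axis 80.17148639319183
grip top [ 0.48760408 -0.26056681  0.122     ]
spindle [0.50574666 0.17597415 0.183     ]
knife [ 0.49585994 -0.2628678   0.122     ]
sp side [0.51536447 0.17880511 0.183     ]
```

View pics/crop1.png

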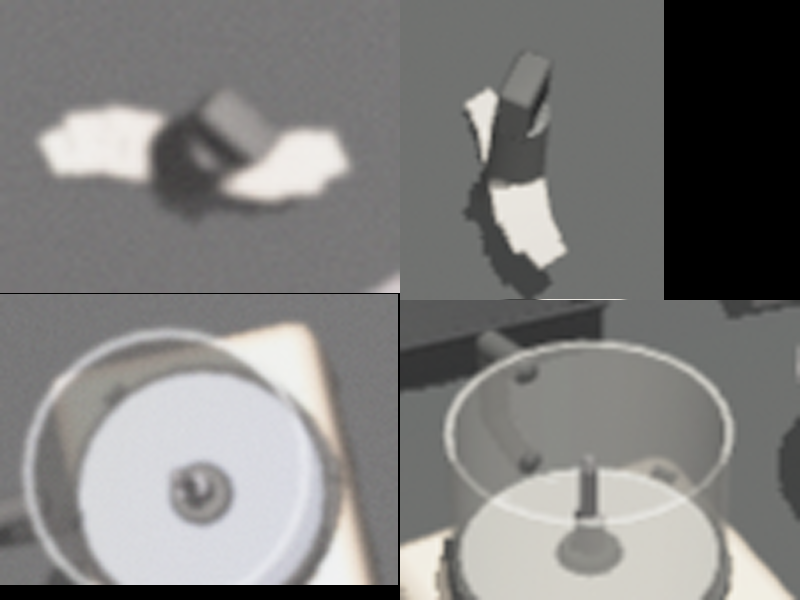

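The crop confirms it: grey hub, pale curved blades, and a grip whose long axis runs diagonally in the image, about 45° in world. I'll move over it for a closer look.

```bash
cat >> h.py <<'E'
def plan(p,yaw,n,st=None):
    "equal rows (screw motion) to TCP p, tool down, tool y at world angle yaw deg"
    from scipy.linalg import logm
    st=st or get_state();T=np.eye(4);T[:3,:3]=R.from_quat(st['eef_rot']).as_matrix();T[:3,3]=st['tool_pos']
    a=np.radians(yaw);y=np.array([np.cos(a),np.sin(a),0]);z=np.array([0,0,-1.]);G=np.eye(4)
    G[:3,:3]=np.stack([np.cross(y,z),y,z],1);G[:3,3]=p
    D=np.linalg.inv(T)@G;L=np.real(logm(D))/n
    from scipy.linalg import expm
    S=expm(L);r=R.from_matrix(S[:3,:3]).as_rotvec()
    print('row',np.round(S[:3,3],4).tolist(),np.round(r,4).tolist(),'x',n)
def yawof(st): 
    y=R.from_quat(st['eef_rot']).as_matrix()[:,1];return np.degrees(np.arctan2(y[1],y[0]))
E
python3 -c "
from h import *
plan([.492,-.263,.238],-45,18)"
```

```text
row [-0.0556, 0.0022, 0.0] [-0.0, 0.0001, 0.1062] x 18
```

```bash
python3 -m jog '[[[0,0,-0.05,0,0,0],[0,0,-0.05,0,0,0],[-0.055,0.002,0,0,0,0.106],[-0.055,0.002,0,0,0,0.106],[-0.055,0.002,0,0,0,0.106],[-0.055,0.002,0,0,0,0.106],[-0.055,0.002,0,0,0,0.106],[-0.055,0.002,0,0,0,0.106],[-0.055,0.002,0,0,0,0.106],[-0.055,0.002,0,0,0,0.106],[-0.055,0.002,0,0,0,0.106]]]' 0.088 20
python3 -m jog '[[[-0.055,0.002,0,0,0,0.106],[-0.055,0.002,0,0,0,0.106],[-0.055,0.002,0,0,0,0.106],[-0.055,0.002,0,0,0,0.106],[-0.055,0.002,0,0,0,0.106],[-0.055,0.002,0,0,0,0.106],[-0.055,0.002,0,0,0,0.106],[-0.055,0.002,0,0,0,0.106],[-0.055,0.002,0,0,0,0.106],[0,0,0.05,0,0,0],[0,0,0.05,0,0,0],[0,0,0,0,0,0]]]'
python3 - <<'E'
from h import *
import pickle
st=get_state();w=snapshot('wrist');pickle.dump((st,w),open('w1.pkl','wb'))
print(st['tool_pos'],yawof(st),st['q'],st['contact_force'],w['frame'].shape)
save(w,'w1.png')
E
```

```text
clock: 1.52
tool_pos: [0.5903, 0.2103, 0.3383]
eef_rot: [0.645, 0.764, -0.0, -0.0]
contact_force: [-0.2, 1.0, 0.3]
opening: 1.001
finger_force: 0.0
clock: 3.02
tool_pos: [0.4858, -0.2524, 0.2358]
eef_rot: [0.923, 0.385, -0.003, -0.003]
contact_force: [0.8, -0.5, 0.6]
opening: 0.998
finger_force: 0.0
[ 0.48579984 -0.25244025  0.2358426 ] -44.74108516576669 [ 0.2284259   0.6081654   0.27700762  1.81196191 -0.22879103  0.76124693
 -0.15485599] [ 0.78975594 -0.47597266  0.62275439] (480, 640, 3)
```

View pics/w1.png

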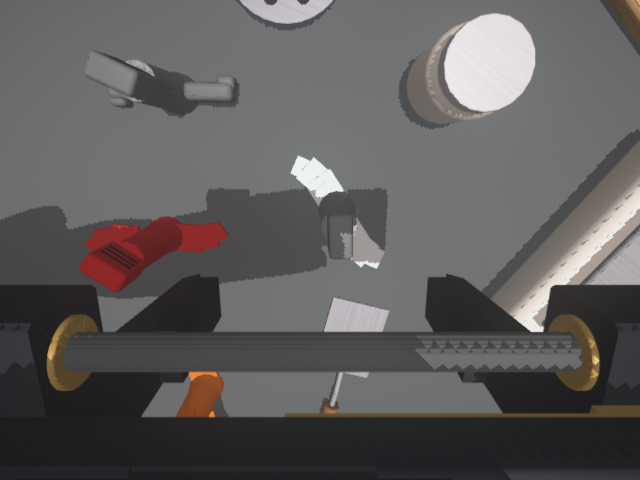

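The wrist view shows the knife's grip top face spanning about columns 327–354 and rows 207–258, centre (341,232), with its long axis along the image vertical (tool x). So yaw is already about right. The fingers are open at rows 280–380. I'll compute the grasp.

```bash
python3 - <<'E'
from h import *
import pickle
st,w=pickle.load(open('w1.pkl','rb'))
g=w['frame'][195:275,300:400].astype(np.uint8)
for r in range(205,264,6): print(r,w['frame'][r,318:366:3].mean(1).astype(int))
for uv in((341,232),(341.5,207),(341,258),(327.5,250),(354.5,250),(330,212),(352.5,212)):print(uv,onz(w,uv,.122,st).round(4))
c=onz(w,(341,232),.122,st)
for y in(-45,-42,-48):plan([c[0],c[1],.22],y,2,st)
E
```

```text
205 [135  72  73  74  75  75  74  74  74  73  73  71  76  81  81  81]
211 [76 70 72 72 73 73 73 72 74 72 72 71 71 81 80 80]
217 [81 70 86 68 85 90 90 90 89 89 90 83 78 91 80 80]
223 [ 80  78  91  67  86  91  92  92  92  92  92  85  92 145 111  80]
229 [ 80  87  91  73  85  91  91  91  92  92  92  84 190 149 153 153]
235 [ 79  79  90  72  84  90  90  91 146 145 145 120 160 153 152 152]
241 [ 79  79  78  71  82  90  90  90 120 143 143 121 152 153 154 154]
247 [ 79  99 116 107  82  90  90  91  90 133 142 121 154 153 153 153]
253 [ 78  79  79 117  81  89  90  89  90 138 138 121 153 154 154 153]
259 [ 78  78  79 114 117  98  96 101 101 111 108 179 154 154 153 154]
(341, 232) [ 0.4956 -0.261   0.122 ]
(341.5, 207) [ 0.5086 -0.248   0.122 ]
(341, 258) [ 0.4818 -0.2753  0.122 ]
(327.5, 250) [ 0.479  -0.2639  0.122 ]
(354.5, 250) [ 0.4932 -0.2778  0.122 ]
(330, 212) [ 0.5002 -0.2448  0.122 ]
(352.5, 212) [ 0.5117 -0.2562  0.122 ]
row [0.0004, 0.0065, 0.0079] [-0.004, 0.0012, 0.0023] x 2
row [0.0003, 0.0065, 0.0079] [-0.004, 0.0011, -0.0239] x 2
row [0.0005, 0.0065, 0.0079] [-0.004, 0.0014, 0.0284] x 2
```

```bash
python3 -m jog '[[[-0.0013,0.0065,0,-0.004,0.0012,0],[-0.0013,0.006,0,-0.004,0.0012,0],[0,0,0.04,0,0,0],[0,0,0.04,0,0,0],[0,0,0.035,0,0,0],[0,0,0.02,0,0,0],[0,0,0.01,0,0,0],[0,0,0,0,0,0],[0,0,0,0,0,0]]]' 0.088 25
python3 - <<'E'
from h import *
w=snapshot('wrist');save(w,'w2.png')
E
```

```text
clock: 4.2
tool_pos: [0.4971, -0.2657, 0.0948]
eef_rot: [0.923, 0.385, 0.003, 0.004]
contact_force: [0.2, -0.7, 0.2]
opening: 0.997
finger_force: 0.0
```

View pics/w2.png

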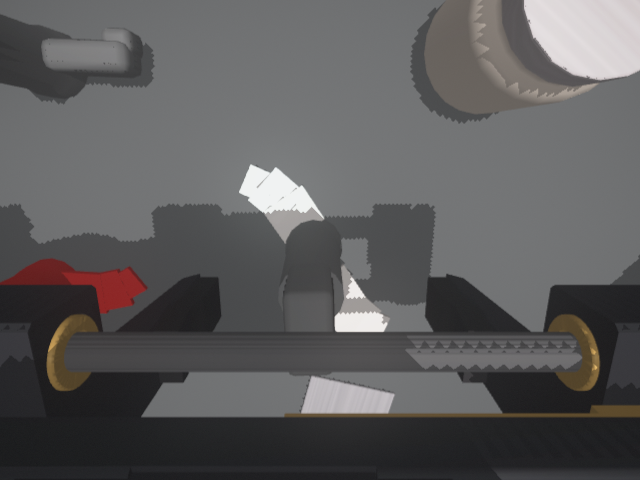

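The knife's grip is now at columns 284–335, centre 309.5, while the fingers centre on about 323, so it sits about 4.5 mm to tool −y. I'll check for noise and tilt, then correct.

```bash
python3 -m jog '[[[0,-0.0045,0.003,0.004,-0.001,0],[0,0,0,0,0,0],[0,0,0,0,0,0]]]' 
python3 - <<'E'
from h import *
for i in range(3):
    st=get_state();w=snapshot('wrist');Rm=R.from_quat(st['eef_rot']).as_matrix();print(st['tool_pos'],yawof(st),Rm[:,2],Rm.T@[0,0,-1])
r=w['frame'][355,250:380].mean(1);print(w['frame'][300,270:360:3].mean(1).astype(int))
E
```

```text
clock: 4.62
tool_pos: [0.4931, -0.262, 0.0908]
eef_rot: [0.923, 0.385, 0.001, 0.002]
contact_force: [0.4, -1.5, -0.2]
opening: 0.998
finger_force: 0.0
[ 0.49313028 -0.2619904   0.09077222] -44.74113521249726 [ 0.00393808 -0.00178405 -0.99999065] [-0.00150482 -0.004053    0.99999065]
[ 0.49317236 -0.26207302  0.09076721] -44.74553213063126 [ 0.00402531 -0.00185638 -0.99999018] [-0.00151516 -0.00416576  0.99999018]
[ 0.49317008 -0.26209651  0.09074779] -44.748333714664845 [ 0.00399205 -0.00187018 -0.99999028] [-0.00148215 -0.00415177  0.99999028]
[ 77  76  76  77  76  77  77  88  89  63  81  85  86  87  87  87  88  87
  89  88  89  89  89  90  87  83  70  93  93 229]
```

Centred on column 323. Close.

```bash
python3 -m jog '[[[0,0,0,0.004,-0.0015,0],[0,0,0,0,0,0],[0,0,0,0,0,0],[0,0,0,0,0,0],[0,0,0,0,0,0],[0,0,0,0,0,0],[0,0,0,0,0,0]]]' 0.0 30
python3 -m jog '[[[0,0,-0.02,0,0,0],[0,0,-0.05,0,0,0],[0,0,-0.06,0,0,0],[0,0,-0.06,0,0,0],[0,0,-0.06,0,0,0],[0,0,-0.03,0,0,0],[0,0,0,0,0,0],[0,0,0,0,0,0]]]'
python3 - <<'E'
from h import *
import pickle
st=get_state();print(st['tool_pos'],yawof(st),st['opening']*.0881,st['finger_force'],st['contact_force'],st['moment'],st['q'])
t,s=snapshot('top'),snapshot('side')
pickle.dump((st,t,s),open('s2.pkl','wb'))
# spindle and bowl measurements from the side/top initial pictures
st0,d=pickle.load(open('s0.pkl','rb'))
T=d['top'];S=d['side']
# side crop D: nose tip crop(588,458), flats foot (588,545) scale4 origin(285,110)
for n,uv in(('nose',(285+188/4,110+157/4)),):print(n,onz(S,uv,.183))
# closest point of rays from collar/noses
g=cv2.cvtColor(T['frame'],cv2.COLOR_RGB2GRAY)[170:240,185:260];m=(g<165).astype(np.uint8)
nb,l,stt,c=cv2.connectedComponentsWithStats(m);print(np.c_[stt,c][1:].round(1)[stt[1:,4]>30]+[185,170,0,0,0,185,170])
# rim circle: bright ellipse in top -> floor disc
m2=(g>195).astype(np.uint8);ys,xs=np.nonzero(cv2.cvtColor(T['frame'],cv2.COLOR_RGB2GRAY)[150:250,170:265]>195)
c1=np.zeros((480,640,3),np.uint8);W=np.zeros((600,800,3),np.uint8)
W[:300,:400]=cv2.resize(T['frame'][191:221,201:241,::-1],(400,300),interpolation=3)
W[:300,400:]=cv2.resize(S['frame'][140:185,302:362,::-1],(400,300),interpolation=3)
W[300:,:400]=cv2.resize(s['frame'][150:390,230:550,::-1],(400,300),interpolation=3)
W[300:,400:]=cv2.resize(t['frame'][120:330,330:610,::-1],(400,300),interpolation=3)
cv2.imwrite('pics/c2.png',W)
E
```

```text
clock: 5.65
tool_pos: [0.4931, -0.262, 0.0907]
eef_rot: [0.923, 0.385, -0.0, -0.0]
contact_force: [0.5, -0.1, 0.1]
opening: 0.228
finger_force: 0.0
clock: 6.65
tool_pos: [0.4921, -0.2612, 0.3686]
eef_rot: [0.923, 0.385, -0.001, -0.002]
contact_force: [-0.2, 0.5, -2.8]
opening: 0.203
finger_force: 29.9
[ 0.49209084 -0.26120186  0.36864556] -44.736436254058646 0.017867833991199008 29.914156270679086 [-0.23103138  0.50753246 -2.82136394] [-0.00662606  0.13812304  0.02653077] [ 0.19577802  0.4772852   0.34458483  1.59620251 -0.1747566   1.10267228
 -0.19627902]
nose [0.5181361 0.1879151 0.183    ]
[[185.  170.   57.   66.  588.  196.7 189.5]
 [255.  170.    5.   19.   51.  257.9 176.6]
 [231.  183.   29.   57.  292.  251.3 216.6]
 [213.  198.   18.   17.  222.  221.5 206.2]
 [185.  230.    7.   10.   53.  187.4 235.4]]
```

View pics/c2.png

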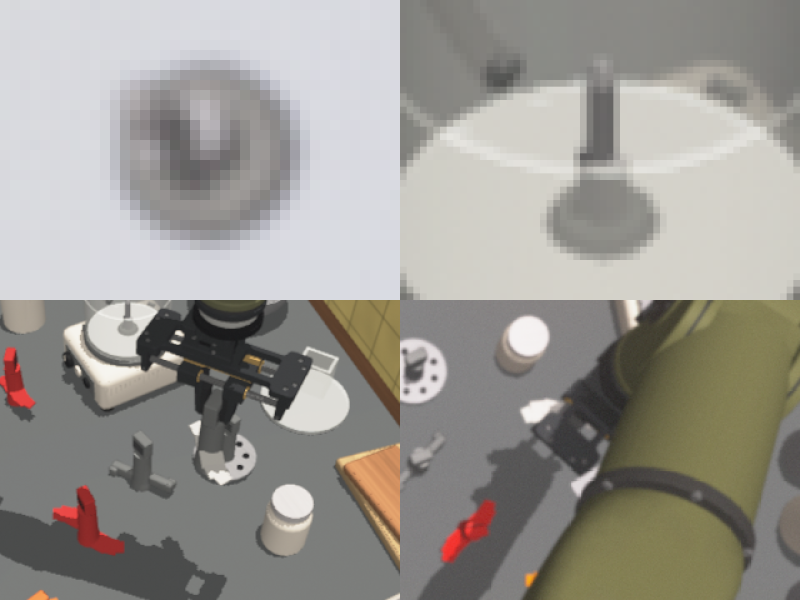

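The knife is held (opening 17.9 mm). In the top view the collar centre is at (221.5,206.2) and the nose tip at about (221.5,202). In the side view the collar is at about (332.4,172.7) and the nose tip at (332,149.5). Next I locate the axis.

```bash
python3 - <<'E'
from h import *
import pickle
st0,d=pickle.load(open('s0.pkl','rb'));T=d['top'];S=d['side']
print(onz(T,(221.5,206.2),.117),onz(T,(221.5,201.7),.183))
print(onz(S,(332.4,172.7),.117),onz(S,(332,149.3),.183))
E
```

```text
[0.515223   0.18912659 0.117     ] [0.51458068 0.17488333 0.183     ]
[0.51735977 0.18294915 0.117     ] [0.51808548 0.1877487  0.183     ]
```

```bash
python3 -c "
from h import *
plan([.516,.10,.365],0,8)"
```

```text
row [0.0432, -0.0169, 0.0004] [-0.0006, -0.0, -0.0976] x 8
```

```bash
python3 -m jog '[[[0.043,-0.017,0,0,0,-0.098],[0.043,-0.017,0,0,0,-0.098],[0.043,-0.017,0,0,0,-0.098],[0.043,-0.017,0,0,0,-0.098],[0.043,-0.017,0,0,0,-0.098],[0.043,-0.017,0,0,0,-0.098],[0.043,-0.017,0,0,0,-0.098],[0.043,-0.017,0,0,0,-0.098],[0,0,0,0,0,0],[0,0,0,0,0,0],[0,0,0,0,0,0],[0,0,0,0,0,0]]]'
python3 - <<'E'
from h import *
import pickle
st=get_state();w=snapshot('wrist');pickle.dump((st,w),open('w3.pkl','wb'))
print(st['tool_pos'],yawof(st),st['qd'].round(3))
save(w,'w3.png')
E
```

```text
clock: 8.25
tool_pos: [0.5155, 0.0967, 0.3705]
eef_rot: [0.707, 0.707, -0.0, 0.0]
contact_force: [-0.1, -1.2, -2.3]
opening: 0.206
finger_force: 29.9
[0.51548968 0.09667259 0.37048556] 0.03474666837279164 [-0.004 -0.001 -0.008 -0.001 -0.001  0.    -0.001]
```

View pics/w3.png

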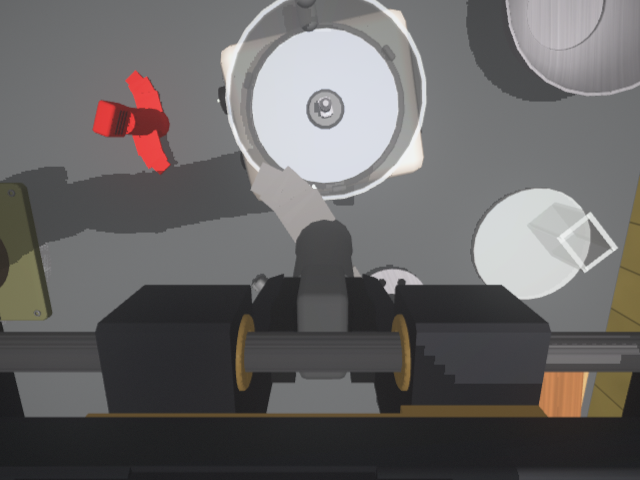

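The wrist view shows the spindle in the bowl, with the collar at about (325,108) and the nose tip near (326,102). The knife hangs upright below the gripper. A magnified crop gives the axis and the flats.

```bash
python3 - <<'E'
from h import *
import pickle
st,w=pickle.load(open('w3.pkl','rb'))
cv2.imwrite('pics/c3.png',cv2.resize(w['frame'][83:133,295:357,::-1],(744,600),interpolation=3))
g=cv2.cvtColor(w['frame'],cv2.COLOR_RGB2GRAY)[80:135,295:360]
nb,l,s,c=cv2.connectedComponentsWithStats((g<170).astype(np.uint8))
for i in range(1,nb):
    if s[i,4]>100: u=c[i]+[295,80];print(s[i],u,onz(w,u,.117,st))
for z in(.118,.142,.183):print(z,proj(w,[.516,.188,z],st))
E
```

```text
[ 11   9  38  40 724] [323.20994475 108.2859116 ] [0.51738219 0.19202567 0.117     ]
0.118 [321.85676705 112.35695558]
0.142 [321.79506604 110.71434894]
0.183 [321.66874712 107.35148214]
```

View pics/c3.png

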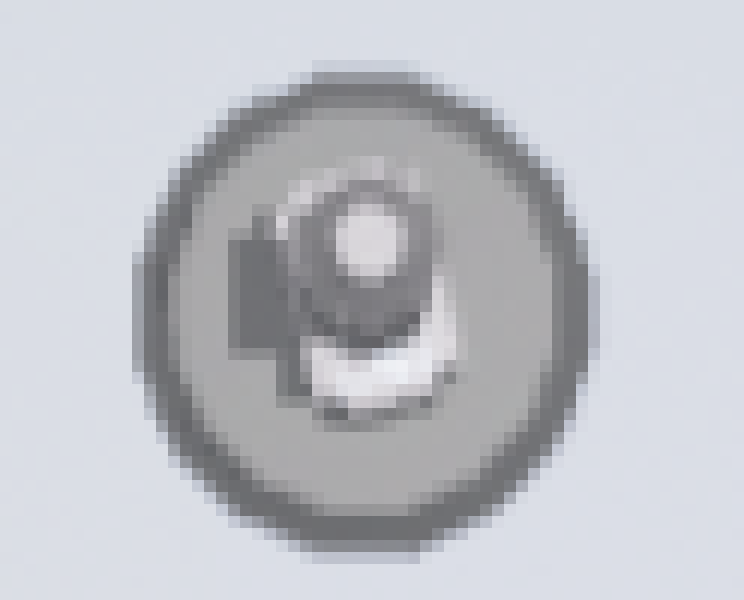

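In the crop the nose tip is at full-frame (325.8,103) and the collar centre at (325.6,109). The pale shoulder's straight edges run nearly vertical in the image, top leaning left by about 9°. So the flats lie near world 99°, while the knife's slot is at 90°, and a turn of about +9° should nearly line them up.

```bash
python3 - <<'E'
from h import *
import pickle
st,w=pickle.load(open('w3.pkl','rb'))
print(onz(w,(325.6,109),.116,st),onz(w,(325.8,103),.183,st))
plan([.518,.1895,.345],9,4)
E
```

```text
[0.51983883 0.19140502 0.116     ] [0.51952033 0.19151566 0.183     ]
row [0.0231, 0.002, 0.0064] [-0.0, 0.0001, -0.039] x 4
```

```bash
python3 -m jog '[[[0.023,0.002,0.006,0,0,-0.039],[0.023,0.002,0.006,0,0,-0.039],[0.023,0.002,0.006,0,0,-0.039],[0.023,0.002,0.006,0,0,-0.039],[0,0,0,0,0,0],[0,0,0,0,0,0],[0,0,0,0,0,0],[0,0,0,0,0,0]]]'
python3 - <<'E'
from h import *
import pickle
st=get_state();s=snapshot('side');t=snapshot('top');pickle.dump((st,s,t),open('s4.pkl','wb'))
print(st['tool_pos'],yawof(st),st['contact_force'],st['moment'])
p=st['tool_pos']
for n,c in(('side',s),('top',t)):
    print(n,'grip',proj(c,[p[0],p[1],p[2]+.031]),'foot',proj(c,[p[0],p[1],p[2]-.091]),'nose',proj(c,[p[0],p[1],.183]),'seat',proj(c,[p[0],p[1],.117]))
W=np.zeros((600,800,3),np.uint8)
W[:,:400]=cv2.resize(s['frame'][70:205,287:377,::-1],(400,600),interpolation=3)
W[:300,400:]=cv2.resize(t['frame'][141:261,150:310,::-1],(400,300),interpolation=3)
cv2.imwrite('pics/c4.png',W)
E
```

```text
clock: 9.3
tool_pos: [0.5179, 0.1892, 0.347]
eef_rot: [0.649, 0.76, 0.0, 0.0]
contact_force: [-0.7, 0.3, -2.2]
opening: 0.201
finger_force: 29.9
[0.51785038 0.18924611 0.34697387] 9.016566662699846 [-0.67521843  0.27066472 -2.17127204] [0.00326152 0.06913355 0.00571536]
side grip [331.33530715  73.28186944] foot [331.57732369 122.60654757] nose [331.70638243 148.90962961] seat [331.81440226 170.92483444]
top grip [186.78527841 181.45809836] foot [205.52954294 194.19756483] nose [214.45762291 200.26549966] seat [221.4357366  205.00814748]
```

View pics/c4.png

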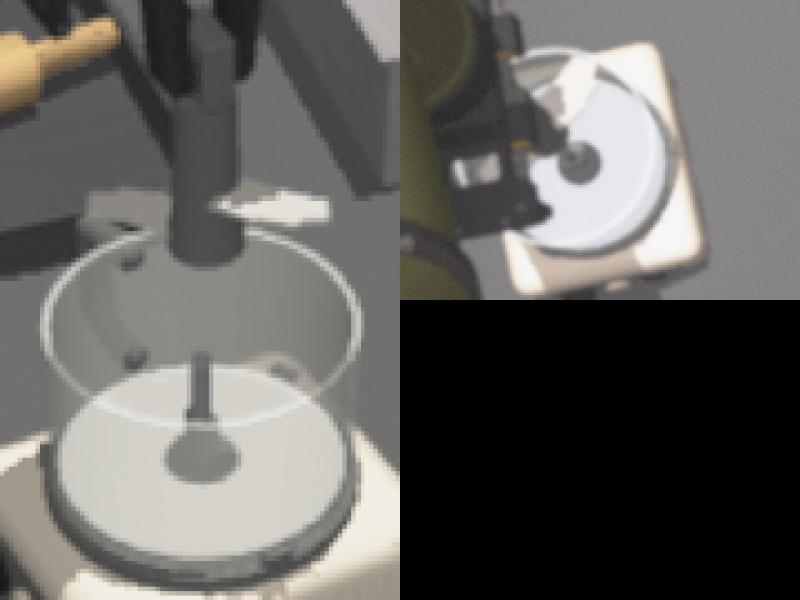

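Side view: the knife foot axis is at column 206.5 in the crop and the spindle at 201, so the knife is about 1.3 px (3 mm) to the right. In the top view the collar centre at (221.2,206.2) agrees with the TCP. I'll check the knife's offset along tool x in the wrist picture.

```bash
python3 - <<'E'
from h import *
import pickle
st,w=pickle.load(open('w3.pkl','rb'))
s4,s,t=pickle.load(open('s4.pkl','rb'))
print('side axes',R.from_quat(s['orientation']).as_matrix()[:,:2].T.round(3))
M=np.array(w['mount']);K=np.array(w['mtx'])
def tool(uv,z):
    d=M[:3,:3]@np.linalg.solve(K,[*uv,1]);return M[:3,3]+d*(z-M[2,3])/d[2]
print('near edge grip',tool((323,377),-.031),'exp -.017'); print('foot front',tool((324,221),.091),'mid-hub front',tool((324,221),.005))
def pj(x,z):
    c=K@M[:3,:3].T@(np.array([x,0,z])-M[:3,3]);return c[:2]/c[2]
for x,z in((.017,-.031),(-.017,-.031),(.015,.005),(.019,.091),(.019,.07),(.015,.065)):print(x,z,pj(x,z))
print(w['frame'][205:390:4,323].mean(1).astype(int))
E
```

```text
side axes [[ 0.96  -0.28  -0.016]
 [-0.22  -0.715 -0.664]]
near edge grip [-0.01689656  0.0016329  -0.031     ] exp -.017
foot front [0.01343939 0.00237182 0.091     ] mid-hub front [0.03254557 0.00205804 0.005     ]
0.017 -0.031 [318.19007513 289.40208322]
-0.017 -0.031 [318.46165855 377.2488466 ]
0.015 0.005 [319.18480614 260.71767425]
0.019 0.091 [320.37875994 212.68209003]
0.019 0.07 [320.16627346 219.53760418]
0.015 0.065 [320.12032624 228.0020809 ]
[162 161 161 159  79  78  75  74  74  73  71  72  71  70  71  68  68  68
  68  67  68  68  71  84  88  88  87  88  88  88  89  88  55  69  70  69
  73  74  75  76  74  71  86  80 116 116 116]
```

```bash
python3 -m jog '[[[0.0043,-0.0018,0.01,0,0,0],[0,0,0.015,0,0,0],[0,0,0.015,0,0,0],[0,0,0.015,0,0,0],[0,0,0.006,0,0,0],[0,0,0,0,0,0],[0,0,0,0,0,0],[0,0,0,0,0,0]]]'
python3 - <<'E'
from h import *
import pickle
s=snapshot('side');t=snapshot('top');st=get_state();pickle.dump((st,s,t),open('s5.pkl','wb'))
print(st['tool_pos'],st['contact_force'],st['moment'])
g=cv2.cvtColor(s['frame'],cv2.COLOR_RGB2GRAY)
for r in (110,115,120,125,130,135,140,145,150,152,154,156,158,160,163,166): print(r,g[r,320:346])
W=cv2.resize(s['frame'][100:190,287:377,::-1],(600,600),interpolation=3);cv2.imwrite('pics/c5.png',W)
E
```

```text
clock: 10.4
tool_pos: [0.5155, 0.1942, 0.2862]
eef_rot: [0.649, 0.761, 0.001, 0.0]
contact_force: [0.4, 0.1, -1.9]
opening: 0.203
finger_force: 29.9
[0.51530907 0.19421554 0.28605608] [ 0.05261952  0.37979044 -1.70364509] [-0.04117792  0.11416509 -0.02305307]
110 [ 44  33  37  38  39  36  34  33  36  52  68  76  77  77  77  76  76  64
  42  38  65  97 112 113 112 112]
115 [ 55  53  51  48  45  54  63  68  68  66  70  75  75  76  76  75  74  70
  94 112 113 112 113 112 112 112]
120 [ 55  70  84  86  77  66  71  73  75  77  78  77  77  78  76  75  72  69
 123 152 144 138 125 119 116 112]
125 [130 131 136 130  97  67  71  74  76  77  78  78  78  77  77  74  73  68
  96 129 138 137 137 138 137 136]
130 [139 140 140 130  98  68  71  74  76  77  78  79  78  78  77  76  73  70
  93 126 138 138 137 137 137 136]
135 [138 138 138 129  98  68  72  75  75  77  78  78  78  84  88  90 105 128
 138 138 138 138 138 138 138 137]
140 [138 138 138 113  70  69  72  74  76  77  79  79  79  77  76  80  97 115
 137 173 204 220 220 217 220 223]
145 [139 140 131  98  68  72  74  76  78  79  80  79  79  79  7
[... 235 characters left out ...]

 184 182 187 189 186 184 181 177]
154 [211 213 215 215 213 211 211 211 211 183 126 101 103  99 166 211 211 211
 215 215 215 218 219 218 220 220]
156 [211 211 210 211 211 211 211 211 211 184 125 102 103  99 166 211 211 211
 211 211 211 211 211 211 211 211]
158 [211 211 211 211 211 211 211 211 211 183 125 102 104 100 166 211 211 211
 211 211 211 211 211 211 211 211]
160 [211 211 211 211 211 211 211 211 211 180 121 102 104  99 166 211 211 211
 211 211 211 211 211 211 211 211]
163 [219 217 215 213 212 211 211 211 168  94  95 101 103 100 124 173 203 211
 211 212 214 215 216 219 222 225]
166 [211 211 211 211 211 214 217 218 192 152 153 163 172 175 175 173 194 211
 211 210 211 212 212 212 212 212]
```

```bash
python3 - <<'E'
from h import *
import pickle
st,s,t=pickle.load(open('s5.pkl','rb'));p=st['tool_pos']
def low(c,z,r):
    a=np.linspace(0,6.28,200);P=np.array([proj(s,[c[0]+r*np.cos(x),c[1]+r*np.sin(x),z]) for x in a]);return P.min(0),P.max(0)
print('foot pred',low(p,p[2]-.091,.019))
c=[.517,.189]
for z,r in((.118,.018),(.112,.019)):print(z,'collar',low(c,z,r))
print('nose',proj(s,[*c,.183]),'shoulder ell',low(c,.142,.009))
g=cv2.cvtColor(s['frame'],cv2.COLOR_RGB2GRAY)
for u in(325,327,329,331,333,335,337):print(u,'foot',g[144:156,u],'collar',g[160:188,u])
st0,d=pickle.load(open('s0.pkl','rb'));g0=cv2.cvtColor(d['side']['frame'],cv2.COLOR_RGB2GRAY)
print(g0[144:168,331],g0[144:168,332],g0[176,318:348])
E
```

```text
foot pred (array([321.47597717, 138.19256083]), array([338.43863869, 149.05377251]))
0.118 collar (array([323.77616785, 165.61129108]), array([339.21666474, 175.96393677]))
0.112 collar (array([323.38413827, 167.25507772]), array([339.63016343, 178.18265825]))
nose [331.37656045 149.05005113] shoulder ell (array([327.54179744, 160.33556604]), array([335.36302913, 165.51108314]))
325 foot [ 71  72  72  72  78 107 134 139 170 217 211 211] collar [211 211 211 211 218 227 214 211 206 184 153 128 127 128 128 137 170 205
 212 212 212 212 212 212 212 212 212 212]
327 foot [ 76  76  77  77  77  79 106 144 180 218 211 211] collar [211 211 211 211 217 225 218 196 147 130 130 130 130 130 130 130 130 159
 206 212 212 212 212 212 212 212 212 212]
329 foot [ 78  79  79  79  79  79  93 138 180 192 183 183] collar [180 159 110  94 126 173 152 131 131 132 132 131 130 130 130 130 131 135
 168 212 212 212 212 212 212 212 212 212]
331 foot [ 79  79  80  80  79  79  84  99 108 103 101 101] collar [102 101 102 101 135 182 163 132 132 132 132 132 133 132 130 130 131 131
 159 206 212 212 212 212 212 212 212
[... 169 characters left out ...]
 212 212 212 212]
335 foot [ 76  77  78  78  77  82 110 153 197 218 211 211] collar [211 211 204 173 154 187 173 142 134 134 134 134 133 131 130 131 131 139
 174 212 212 212 212 212 212 212 212 212]
337 foot [ 74  75  75  74  79 102 129 150 191 218 211 211] collar [211 211 211 211 220 228 211 203 168 135 130 130 131 131 130 130 137 167
 199 212 212 212 212 212 212 212 212 212]
[137 137 137 137 144 151 137 133 129 112 100 100 100 101 100 100 101 101
 101 101 144 194 163 131] [137 136 137 137 146 160 154 141 138 123 102 103 103 103 103 103 103 103
 103 103 145 197 174 133] [208 208 209 209 209 209 197 171 146 136 136 136 137 138 138 138 138 137
 138 143 158 188 209 210 210 209 210 210 210 209]
```

```bash
python3 -m jog '[[[0,0.001,0.004,0,0,0],[0,0,0.004,0,0,0],[0,0,0.004,0,0,0],[0,0,0.004,0,0,0],[0,0,0.004,0,0,0],[0,0,0,0,0,0]]]' - 15
python3 -m jog '[[[0,0,0.003,0,0,0],[0,0,0.003,0,0,0],[0,0,0.002,0,0,0],[0,0,0,0,0,0]]]'
python3 -m jog '[[[0,0,0.003,0,0,0],[0,0,0.002,0,0,0],[0,0,0,0,0,0]]]'
```

```text
clock: 11.25
tool_pos: [0.5159, 0.1942, 0.2653]
eef_rot: [0.649, 0.761, -0.0, -0.0]
contact_force: [0.4, 0.6, -2.4]
opening: 0.202
finger_force: 14.9
clock: 11.75
tool_pos: [0.516, 0.1942, 0.2575]
eef_rot: [0.649, 0.761, -0.0, -0.0]
contact_force: [0.8, -0.4, -2.6]
opening: 0.203
finger_force: 14.9
clock: 12.12
tool_pos: [0.516, 0.1942, 0.2525]
eef_rot: [0.649, 0.761, -0.0, -0.0]
contact_force: [-0.7, -0.9, -2.9]
opening: 0.204
finger_force: 14.9
```

```bash
python3 -m jog '[[[0,0,0.002,0,0,0],[0,0,0.002,0,0,0],[0,0,0,0,0,0]]]'
python3 -m jog '[[[0,0,0.002,0,0,0],[0,0,0.002,0,0,0],[0,0,0,0,0,0]]]'
python3 -m jog '[[[0,0,0.002,0,0,0],[0,0,0.002,0,0,0],[0,0,0,0,0,0]]]'
```

```text
clock: 12.5
tool_pos: [0.516, 0.1942, 0.2485]
eef_rot: [0.649, 0.761, -0.0, -0.0]
contact_force: [0.7, -0.1, -2.6]
opening: 0.204
finger_force: 14.9
clock: 12.88
tool_pos: [0.516, 0.1942, 0.2445]
eef_rot: [0.649, 0.761, -0.0, -0.0]
contact_force: [-0.1, -0.4, -2.8]
opening: 0.199
finger_force: 14.9
clock: 13.25
tool_pos: [0.516, 0.1942, 0.2405]
eef_rot: [0.649, 0.761, -0.0, -0.0]
contact_force: [0.2, -0.1, -2.5]
opening: 0.2
finger_force: 14.9
```

No contact, so the nose is in the bore. On down to the shoulder.

```bash
python3 -m jog '[[[0,0,0.002,0,0,0],[0,0,0.002,0,0,0],[0,0,0,0,0,0]]]'
python3 -m jog '[[[0,0,0.0015,0,0,0],[0,0,0.0015,0,0,0],[0,0,0,0,0,0]]]'
python3 -m jog '[[[0,0,0.001,0,0,0],[0,0,0.001,0,0,0],[0,0,0,0,0,0]]]'
python3 -c "
from h import *
st=get_state();print(st['moment'],st['contact_force'],st['tool_pos'],st['q'])"
```

```text
clock: 13.62
tool_pos: [0.516, 0.1942, 0.2365]
eef_rot: [0.649, 0.761, -0.0, -0.0]
contact_force: [-0.4, -0.3, -1.6]
opening: 0.202
finger_force: 14.9
clock: 14.0
tool_pos: [0.5162, 0.1943, 0.2336]
eef_rot: [0.649, 0.761, 0.0, 0.0]
contact_force: [0.5, 0.3, -2.6]
opening: 0.202
finger_force: 14.9
clock: 14.38
tool_pos: [0.5162, 0.1943, 0.2317]
eef_rot: [0.649, 0.761, 0.0, 0.0]
contact_force: [0.5, -0.5, -2.5]
opening: 0.204
finger_force: 14.9
[-0.04757174 -0.03483623 -0.02159728] [ 0.48418326 -0.48079902 -2.53470286] [0.5162192  0.19430113 0.23165723] [-0.46157805  0.59871214  0.02950879  1.80500988 -0.02470591  0.73808234
 -0.25995649]
```

```bash
python3 -m jog '[[[0,0,0.001,0,0,0],[0,0,0.001,0,0,0],[0,0,0,0,0,0]]]'
python3 -m jog '[[[0,0,0.001,0,0,0],[0,0,0.001,0,0,0],[0,0,0,0,0,0]]]'
python3 -c "
from h import *
st=get_state();print(st['moment'],st['contact_force'],st['tool_pos'])"
```

```text
clock: 14.75
tool_pos: [0.5162, 0.1943, 0.2296]
eef_rot: [0.649, 0.761, 0.0, 0.0]
contact_force: [0.5, 0.4, -1.7]
opening: 0.203
finger_force: 14.9
clock: 15.12
tool_pos: [0.5162, 0.1943, 0.2276]
eef_rot: [0.649, 0.761, 0.0, 0.0]
contact_force: [1.2, -0.5, -1.6]
opening: 0.199
finger_force: 15.0
[ 0.00611357 -0.13649     0.03931069] [ 1.15113839 -0.49650188 -1.57669079] [0.51618204 0.19431767 0.22761429]
```

```bash
python3 -m jog '[[[0,0,0.001,0,0,0],[0,0,0.001,0,0,0],[0,0,0,0,0,0]]]'
python3 -m jog '[[[0,0,0.001,0,0,0],[0,0,0.001,0,0,0],[0,0,0,0,0,0]]]'
python3 - <<'E'
from h import *
s=snapshot('side');st=get_state();print(st['moment'],st['contact_force'],st['tool_pos'])
W=cv2.resize(s['frame'][80:200,282:382,::-1],(500,600),interpolation=3);cv2.imwrite('pics/c6.png',W)
E
```

```text
clock: 15.5
tool_pos: [0.5162, 0.1943, 0.2256]
eef_rot: [0.649, 0.761, 0.0, 0.0]
contact_force: [0.6, -0.6, -2.8]
opening: 0.204
finger_force: 15.0
clock: 15.88
tool_pos: [0.5162, 0.1943, 0.2236]
eef_rot: [0.649, 0.761, 0.0, 0.0]
contact_force: [1.2, 0.5, -3.0]
opening: 0.201
finger_force: 15.0
[ 0.00371176 -0.2598184   0.03584348] [ 0.84632806  0.27723497 -3.00039497] [0.51614723 0.19427215 0.22361068]
```

View pics/c6.png

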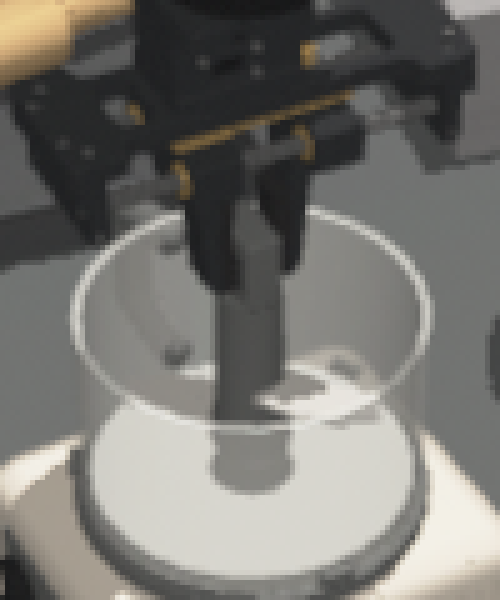

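The foot is now just above the collar at crop (252,470) and still descending with the hand, so the slot has found the flats. I'll continue gently.

```bash
for i in 1 2; do python3 -m jog '[[[0,0,0.001,0,0,0],[0,0,0.001,0,0,0],[0,0,0.001,0,0,0],[0,0,0,0,0,0]]]'; done
python3 -m jog '[[[0,0,0.001,0,0,0],[0,0,0.001,0,0,0],[0,0,0,0,0,0]]]'
python3 -c "
from h import *
st=get_state();print(st['moment'],st['contact_force'],st['tool_pos'])"
```

```text
clock: 16.42
tool_pos: [0.5162, 0.1943, 0.2206]
eef_rot: [0.649, 0.761, -0.0, 0.0]
contact_force: [0.7, 0.1, -2.8]
opening: 0.208
finger_force: 15.0
clock: 16.92
tool_pos: [0.5162, 0.1943, 0.2176]
eef_rot: [0.649, 0.761, -0.0, 0.0]
contact_force: [1.1, -0.0, -2.1]
opening: 0.203
finger_force: 15.0
clock: 17.3
tool_pos: [0.5161, 0.1943, 0.2156]
eef_rot: [0.649, 0.761, -0.0, -0.0]
contact_force: [0.2, 0.3, -2.2]
opening: 0.202
finger_force: 15.0
[ 0.0250035  -0.35520881 -0.0065975 ] [ 0.18578555  0.26661196 -2.16936482] [0.51614167 0.19426859 0.21559781]
```

```bash
python3 -m jog '[[[0,0,0.001,0,0,0],[0,0,0.001,0,0,0],[0,0,0.001,0,0,0],[0,0,0,0,0,0]]]'
python3 -m jog '[[[0,0,0.001,0,0,0],[0,0,0.001,0,0,0],[0,0,0,0,0,0]]]'
python3 -m jog '[[[0,0,0.001,0,0,0],[0,0,0,0,0,0]]]'
python3 -m jog '[[[0,0,0.001,0,0,0],[0,0,0,0,0,0]]]'
```

```text
clock: 17.8
tool_pos: [0.5162, 0.1943, 0.2126]
eef_rot: [0.649, 0.761, -0.0, 0.0]
contact_force: [1.5, 1.2, -2.2]
opening: 0.203
finger_force: 15.0
clock: 18.18
tool_pos: [0.5162, 0.1943, 0.2106]
eef_rot: [0.649, 0.761, 0.0, -0.0]
contact_force: [1.1, -0.4, -2.6]
opening: 0.206
finger_force: 15.0
clock: 18.42
tool_pos: [0.5164, 0.1944, 0.2102]
eef_rot: [0.649, 0.761, 0.0, 0.0]
contact_force: [0.8, -0.1, 3.5]
opening: 0.207
finger_force: 15.0
clock: 18.68
tool_pos: [0.517, 0.1946, 0.21]
eef_rot: [0.649, 0.761, 0.001, 0.001]
contact_force: [-0.5, -0.4, 9.5]
opening: 0.204
finger_force: 15.0
```

Seated: the force rose from −2.6 to +9.5 N at the expected height. I'll ease off, release and retreat.

```bash
python3 -m jog '[[[0,0,-0.001,0,0,0],[0,0,0,0,0,0],[0,0,0,0,0,0]]]'
python3 -m jog '[[[0,0,0,0,0,0],[0,0,0,0,0,0],[0,0,0,0,0,0],[0,0,0,0,0,0],[0,0,0,0,0,0]]]' 0.06
python3 -m jog '[[[0,0,-0.01,0,0,0],[0,0,-0.03,0,0,0],[0,0,-0.05,0,0,0],[0,0,-0.05,0,0,0],[0,0,0,0,0,0],[0,0,0,0,0,0],[0,0,0,0,0,0]]]'
python3 - <<'E'
from h import *
import pickle
st=get_state();s=snapshot('side');t=snapshot('top');w=snapshot('wrist');pickle.dump((st,s,t,w),open('s7.pkl','wb'))
g=cv2.cvtColor(s['frame'],cv2.COLOR_RGB2GRAY)
for r in(120,140,150,160,170,176):print(r,g[r,318:348])
for u in(328,332,336):print(u,g[95:190,u])
a=np.linspace(0,6.28,100)
for z,r in((.118,.019),(.142,.019),(.204,.015)):
    P=np.array([proj(s,[.517+r*np.cos(x),.188+r*np.sin(x),z]) for x in a]);print(z,P.min(0),P.max(0))
print('grip top',proj(s,[.517,.188,.24]),proj(s,[.517,.188,.264]))
E
```

```text
clock: 19.05
tool_pos: [0.5167, 0.1945, 0.2101]
eef_rot: [0.649, 0.761, 0.001, 0.0]
contact_force: [3.8, -0.0, 4.5]
opening: 0.202
finger_force: 15.0
clock: 19.68
tool_pos: [0.516, 0.1942, 0.2096]
eef_rot: [0.649, 0.761, -0.0, -0.0]
contact_force: [-0.6, -0.1, 0.0]
opening: 0.681
finger_force: 0.0
clock: 20.55
tool_pos: [0.5152, 0.194, 0.3484]
eef_rot: [0.649, 0.761, -0.001, -0.001]
contact_force: [-0.8, 0.1, -0.8]
opening: 0.679
finger_force: 0.0
120 [ 54  54  54  69  84  97 107 120 130 127 129 139 146 139 132 132 134 146
 159 163 161 151 144 137 125 119 115 112 112 111]
140 [138 138 139 139 139 139 139 128  98  71  60  47  47  65  78  77  76  75
  76  76 112 137 137 137 136 136 135 135 134 134]
150 [ 97  95 120 138 139 138 129  97  66  71  73  75  76  77  78  78  77  75
  74  71  84 120 138 140 143 148 152 159 166 168]
160 [136 136 178 179 137 144 147 115  68  72  74  76  76  78  78  78  78  79
  76  77 106 131 137 138 137 138 144 163 186 203]
170 [209 209 209 210 210 195 154 126 126 127 128 129 128 128 129 128 128 128
 128 127 126 132 179 210 210 211 211 211 210 211]
176 [209 209 
[... 837 characters left out ...]
 129 131 153 197 211 211 211 211 211
 211 211 211 211 211]
336 [112 112 112 112 111 112 112 112 112 112 112 112 108 100 102  89  84  99
 105 105 105 105 105 105 111 159 197 146 137 138 138 137 138 136 119  87
  80  82  85  78  77  77  77  77  76  76  76  76  76  75  75  74  74  73
  74  74  74  74  73  73  74  76  76  76  75  76  96 172 226 228 219 149
 128 127 128 128 128 128 128 128 128 129 144 184 211 211 211 211 211 211
 211 211 211 211 211]
0.118 [323.46741353 165.59836936] [339.77416568 176.53405338]
0.142 [323.31997076 157.76830236] [339.83974984 168.70297379]
0.204 [324.71963388 137.69957459] [338.21662551 146.31503752]
grip top [331.39915956 128.96624594] [331.35218525 119.98962862]
```

The side view agrees with home: the grip's far top edge is at row 125, as predicted for the seat, where the shoulder would give about 116. I'll verify the height with a light touch of closed fingers on the top, which should be at z≈0.240.

```bash
python3 -m jog '[[[-0.004,0,0,0,0,0],[0,0,0.04,0,0,0],[0,0,0.04,0,0,0],[0,0,0.017,0,0,0],[0,0,0.004,0,0,0],[0,0,0,0,0,0],[0,0,0,0,0,0],[0,0,0,0,0,0]]]' 0
python3 -m jog '[[[0,0,0.002,0,0,0],[0,0,0.002,0,0,0],[0,0,0,0,0,0]]]'
python3 -m jog '[[[0,0,0.001,0,0,0],[0,0,0,0,0,0]]]'
```

```text
clock: 21.7
tool_pos: [0.5172, 0.1905, 0.2494]
eef_rot: [0.649, 0.761, 0.001, 0.0]
contact_force: [0.4, -0.3, -0.1]
opening: 0.006
finger_force: 0.0
clock: 22.08
tool_pos: [0.5166, 0.1903, 0.2445]
eef_rot: [0.649, 0.761, -0.0, -0.0]
contact_force: [-0.5, 0.2, 0.1]
opening: 0.002
finger_force: 0.0
clock: 22.32
tool_pos: [0.5167, 0.1903, 0.2436]
eef_rot: [0.649, 0.761, -0.0, -0.0]
contact_force: [-0.5, -0.9, 0.1]
opening: 0.003
finger_force: 0.0
```

```bash
python3 -m jog '[[[0,0,0.001,0,0,0],[0,0,0,0,0,0]]]'
python3 -m jog '[[[0,0,0.001,0,0,0],[0,0,0,0,0,0]]]'
python3 -m jog '[[[0,0,0.001,0,0,0],[0,0,0,0,0,0]]]'
python3 -m jog '[[[0,0,0.0005,0,0,0],[0,0,0,0,0,0]]]'
```

```text
clock: 22.58
tool_pos: [0.5167, 0.1903, 0.2426]
eef_rot: [0.649, 0.761, -0.0, -0.0]
contact_force: [-0.1, 0.4, 0.0]
opening: 0.003
finger_force: 0.0
clock: 22.82
tool_pos: [0.5167, 0.1903, 0.2416]
eef_rot: [0.649, 0.761, -0.0, -0.0]
contact_force: [-0.3, -0.1, -0.5]
opening: 0.003
finger_force: 0.0
clock: 23.08
tool_pos: [0.5167, 0.1903, 0.2406]
eef_rot: [0.649, 0.761, -0.0, -0.0]
contact_force: [0.2, -1.2, -0.9]
opening: 0.002
finger_force: 0.0
clock: 23.32
tool_pos: [0.5169, 0.1904, 0.2405]
eef_rot: [0.649, 0.761, 0.0, 0.0]
contact_force: [-0.0, -0.5, 2.3]
opening: 0.007
finger_force: 1.7
```

Contact at 0.2405 means the knife is home within 1 mm. I'll retreat and hand in.

```bash
python3 -m jog '[[[0,0,-0.01,0,0,0],[0,0,-0.03,0,0,0],[0,0,-0.04,0,0,0],[0,0,-0.04,0,0,0],[0,0,0,0,0,0],[0,0,0,0,0,0],[0,0,0,0,0,0],[0,0,0,0,0,0]]]'
python3 -c "
from h import *
print(finish_job())"
```

```text
clock: 24.32
tool_pos: [0.5163, 0.1901, 0.3592]
eef_rot: [0.649, 0.761, -0.001, -0.0]
contact_force: [0.5, -0.0, 0.8]
opening: 0.006
finger_force: 0.0
the job is handed in; nothing more can be done
None
```

The knife is on its seat over the spindle and released, with a light touch on its top placing it within about 1 mm of fully home; I handed the job in at about 24 s, wrist force stayed under 10 N at each reading, and the hand-in call returned no verdict.

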